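Clamp the honey jar in the jar vice until the force tab pops up

ROBOT

A 6-joint arm with a two-finger parallel gripper is mounted at the origin on a cart in front of the work surface, level with it; the furniture and walls round the work are solid. World frame = base frame: x ahead of the robot, y to its left, z up, the work surface at z = 0. Lengths are in m, angles in rad, forces in N, time in s.
With the tool pointing down it reaches from about 0.35 to 0.975 m from the base axis. Payload 4.9 kg.
Tool frame: the origin (TCP) lies at the very end of the fingers, on their centre line; the grasp point (between the pads) lies 19 mm behind it; z points along the fingers, y is the line along which they close (so a half turn about z gives the same grasp; the last joint's range is limited). The gripper opens to 85 mm and grips with 20 to 120 N. Pads are 22 mm wide; open, the fingers measure 114 mm over their backs; the gripper's body (76 mm by 85 mm) begins 54 mm behind the grasp point. The pads swing forward as they close: fully open they stand 13 mm farther back than shut.
Start: joints at [1.195, 0.053, 1.613, -0, 1.476, -0.119], TCP at [0.159, 0.604, 0.231] pointing down, gripper open.
Joint ranges: [-3.01, 3.01], [-1.01, 2.22], [0.06, 2.58], [-1.02, 4.17], [0.09, 2.62], [-3.14, 3.14]. Speed limits (rad/s): [2.57, 2.57, 3.14, 3.14, 3.14, 3.14].

INTERFACE

Orientations are given as a 3x3 rotation matrix whose columns are the frame's x, y, z axes.
In Python, from rig import * gives the robot as it stands.
- The arm moves only by the shell command python3 -m creep 'ROWS' [OPENING]. ROWS is JSON, a list that holds one entry, the list of rows, each a list of 6 numbers: the shift along the tool's x, y, z in m, then the turn, a rotation vector about the tool's x, y, z in rad. A call has 1 to 5 rows; each row is the pose to reach, as a shift and turn from the pose commanded when the call began, along the tool's axes at that moment; what a row does not reach only later rows make up. A row lasts 1/10 s, in which the tool goes at most 50 mm and 8.59 degrees, less where a joint would pass 70% of its speed; a pose out of reach is approached as far as the arm can. A call with a gripper value outside its range is refused whole. OPENING is the closure, from -1 (fully open) to 1 (shut), set as the call begins (- or left out, the last holds). The fingers move at their own pace and stop on an object; the grip force is fixed at half the most. Time passes only in rows, so rows that repeat a pose let the fingers close. It gives the time, the measured TCP pose, the force, the opening and the grip force at its end, in the units of the state.
- sense(): the state, without advancing time (a new reading comes with each control period).
- camera(name): name is "scene" or "top" or "wrist"; returns a dict with "color" (420x560x3 uint8, red, green, blue), "fx", "fy", "cx", "cy" (pixels), "R" (3x3) and "t" (3): a world point X has camera coordinates R X + t; the wrist camera has in their place "T_tool_cam" (4x4, takes a point from camera to tool coordinates, whose origin is the TCP and whose axes are the flange's). Camera axes: x right, y down, z forward; pixel columns grow to the right and rows downward; lengths in m; the calibration is good to about 2 mm. A picture is of the moment at which its call begins: read the wrist's pose just before it. There is no depth.
- job_done(): hands the job in; it is judged then, once.
The state is a dict: "time": time; "joint_positions": joint angles; "joint_vel": joint speeds; "tau": joint torques, N m; "ee_pos": TCP position; "tcp_rot": TCP orientation; "contact_force": force on the tool from outside, world axes, zero at the start; "moment": the same for the moment, N m; "grip_width": opening from 0.0 (shut) to 1.0 (fully open); "grasp_force": force on a finger pad.
Only numpy, scipy, OpenCV 4.12 (cv2) and the standard library are available. Lean on these libraries where they do the work, as an engineer would, in place of code of your own. Each camera call takes 0.05 s, during which the arm holds its last target. There are 200 camera calls.

TASK

Take the honey jar, stand it upright on the base of the jar vice between the two jaws and let go of it. Then turn the vice's crank clockwise until the sprung steel tab on top of the end block has popped clearly up, and stop there and let go: tightening on past that point would crack the glass. Leave the other things on the worktop where they are.

Things in the scene. Friction and masses are not known exactly. Their poses are not given: they have to be found in the camera images.
- honey_jar: Glass honey jar with a plain grey screw lid, round, 58 mm across, 95 mm tall; origin at the centre of its underside, z up. 0.2 to 0.35 kg, loose, left of the vice. Wider than the salt shaker and taller than the tin near it; the three may stand in any order.
- vice: Jar vice fixed to the worktop. Origin on the worktop in mid-bay; y runs along it from the crank to the sprung jaw, x across, z up. Base plate 100 x 290 mm, 14 mm thick, y -172 to +118 mm. Grey end block at the left (centre y 93, 84 x 46 mm, top z 70) has the V jaw and tab; grey gear housing at the right (centre y -121, 84 x 90 mm, top z 68) the crank. Jaws 62 mm high, up to 72 mm wide.
- bay (a point): Point on top of the base plate where the jar is to stand (14 mm over the worktop); axes as the vice's. A jar centred here has at least 6 mm of air to the V jaw and to the flat moving jaw, wherever the crank starts; the moving jaw then pushes it about 7 mm in +y, into the V.
- sprung_jaw: The V jaw on the +y side, two rubber faces at 35 degrees; its origin is the vice's origin, carried along in y. Still until pushed with 36 N, then yields 1 mm per further 8 N, 5.5 mm at most. It lifts the steel tab (24 x 11 mm, dark bezel, mid-top of the end block; flush when down) 3 mm per mm of yield: up = 5 mm or more (yield 1.65 mm); at 13.5 mm (yield 4.5, 72 N) the glass is overloaded.
- crank_axis (a point): Point on the crank's upright axis at knob height, 105 mm over the worktop, 121 mm in -y from the vice's origin. Clockwise seen from above closes the moving jaw, 5 mm (to +y) per rad. It starts within a span of 2.6 rad; the jar is clamped after 3 to 6 rad and the tab is clearly up about 0.6 rad later. The screw stays where it is left.
- knob_grip (a point): Middle of the crank's upright black knob: 20 mm thick, 39 mm tall (87 to 126 mm over the worktop; crank arm just below), spinning freely on its pin, 40 mm from the crank's axis. Turning free takes 7 to 10 N along its path; with the jar clamped this climbs quickly by about 4 N, when the tab starts to rise, then slowly: 6.5 N above free running the tab is clearly up, 8.5 N is too tight.
- small_tin: Bystander: food tin, 57 mm across, 72 mm tall; origin at its underside.
- salt_shaker: Bystander: grey salt shaker, 44 mm across, 90 mm tall; origin at its underside.
- lemon: Bystander: lemon, 78 x 55 x 56 mm, left at the back.
- garlic: Bystander: garlic bulb, 50 mm, behind the vice.
- espresso_cup: Bystander: small cup, 58 mm across, 49 mm tall, to the right of the vice.
- match_box: Bystander: flat box 90 x 122 x 22 mm far left.
There are look-alikes about, which are no part of the job. Leave any blue look-alike of the honey_jar alone.

How it is judged:
By the outcome, as a careful person would: the job done as asked, in the order asked, and still so for the second after the job is handed in, with the robot touching nothing.
It also fails if it takes over 62 s, if anything falls off the work surface, if the arm or the gripper's body presses on something with over 40 N, if the wrist force passes 120 N, or if a joint passes its speed limit or range.

## Working session

There is one attempt and no reset: what is moved stays moved. The work goes in short steps, Python scripts to look and compute and a shell command to move; the robot and the scene stay as the last step left them, time stands still between calls to the robot, and variables do not carry over. Pictures are saved under pics/ and viewed, at most 10 in all, crops included, and the job is handed in when it is done.

```bash
ls; mkdir -p pics
python3 - <<'E'
from rig import *
import cv2,numpy as np
s=sense();print(s['time'],s['ee_pos'],s['tcp_rot'],s['grip_width'])
a=[]
for n in("scene","top"):
    c=camera(n);cv2.imwrite(f'pics/{n}0.png',c['color'][:,:,::-1]);print(n,c['fx'],c['fy'],c['cx'],c['cy'],np.round(c['R'],3).tolist(),np.round(c['t'],3))
    np.savez(f'{n}.npz',**c)
E
```

```text
pics
0.0 [0.15850629 0.60391816 0.23004776] [[-9.67211383e-01  2.53971608e-01 -7.50049350e-04]
 [ 2.53972608e-01  9.67209476e-01 -1.93467131e-03]
 [ 2.34103254e-04 -2.06172811e-03 -9.99997847e-01]] 1.0021865326898969
scene 398.67210033607074 398.67210033607074 275.8273176969731 205.8948753941884 [[-0.506, -0.862, 0.008], [-0.624, 0.36, -0.694], [0.595, -0.356, -0.72]] [0.4   0.29  1.566]
top 512.7434968307977 512.7434968307977 280.31463559647705 216.74958319878434 [[0.035, -0.999, -0.004], [-0.958, -0.033, -0.286], [0.285, 0.014, -0.958]] [0.162 0.505 1.596]
```

View pics/scene0.png

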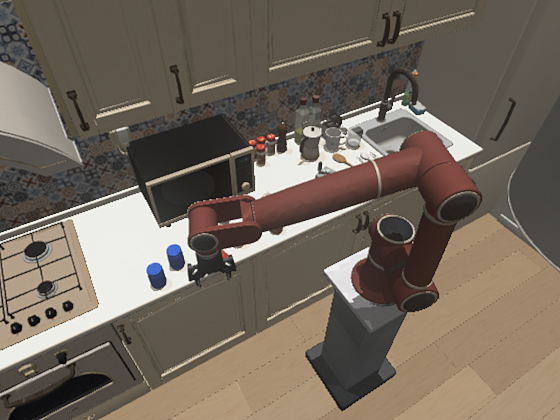

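View pics/top0.png

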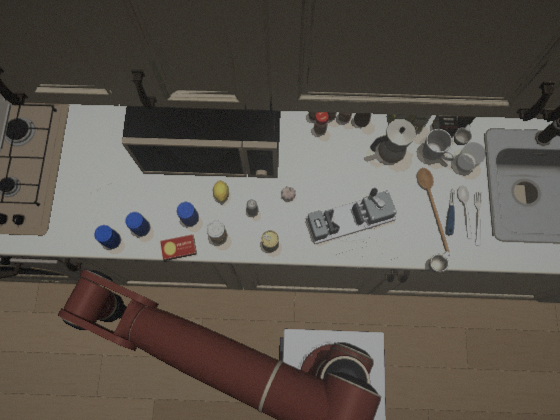

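The top view shows the vice at (350,217). Blue look-alikes are at (107,236), (137,222) and (187,213). Honey jar candidates are (217,231), (270,240) and (252,207, small, probably the shaker). One close crop next.

Run:
```python
import cv2
i=cv2.imread('pics/top0.png')[165:275,160:420]
i=cv2.convertScaleAbs(cv2.resize(i,None,fx=3,fy=3,interpolation=cv2.INTER_CUBIC),alpha=1.4)
cv2.imwrite('pics/crop1.png',i)
```

```text
(no output)
```

View pics/crop1.png

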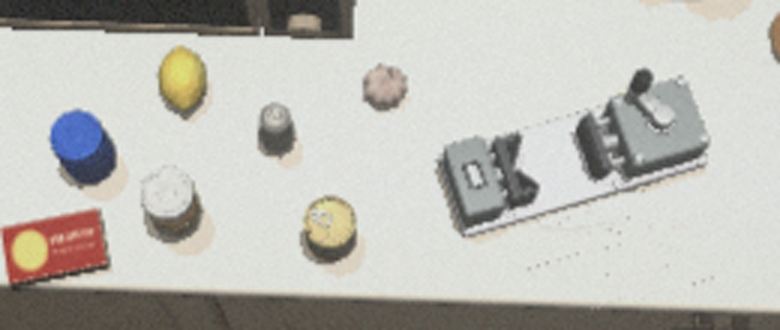

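The crop shows the jar with a grey lid and amber glass at crop (169,188), i.e. pixel (216,228). The shaker is at (275,115) and the tin with the yellow lid at (330,225). The vice's end block is on the left with the tab at (475,176), and the knob is at (642,78). I choose the object at (216,228).

```bash
cat > h.py <<'E'
import numpy as np,cv2
def ray(c,u,v,z):
    R,t=np.array(c['R']),np.array(c['t']);o=-R.T@t
    d=R.T@np.array([(u-c['cx'])/c['fx'],(v-c['cy'])/c['fy'],1]);return o+d*(z-o[2])/d[2]
E
python3 - <<'E'
from h import *
c=dict(np.load('top.npz'))
P=lambda x,y,z:ray(c,160+(x+.5)/3-.5,165+(y+.5)/3-.5,z)
for n,x,y,z in [('lid c',168,188,.095),('lidL',142,188,.095),('lidR',196,188,.095),('tin',330,222,.072),('shaker',275,115,.09),('tab',475,176,.07),('knob',642,76,.126),
 ('hub',663,116,.09),('plate FL',466,236,.014),('plate FR',707,163,.014),('plate BR',683,80,.014),('H TL',610,97,.068),('H TR',686,80,.068),('H BR',708,146,.068),('H BL',628,170,.068),('B TL',441,153,.07),('B TR',486,138,.07),('B BR',505,206,.07),('B BL',461,222,.07),('lemon',183,78,.028),('garlic',385,85,.025)]:
    print(n,np.round(P(x,y,z)[:2],4))
img=c['color']; 
hsv=cv2.cvtColor(img,cv2.COLOR_RGB2HSV)
for x,y in[(455,190),(650,150),(550,160),(168,188),(100,120),(140,188)]: print(x,y,img[165+y//3,160+x//3],hsv[165+y//3,160+x//3])
E
```

```text
lid c [0.4499 0.3848]
lidL [0.4489 0.4125]
lidR [0.4509 0.355 ]
tin [0.4243 0.2115]
shaker [0.5371 0.2754]
tab [0.4816 0.0566]
knob [ 0.5825 -0.1162]
hub [ 0.5503 -0.1445]
plate FL [0.4281 0.0621]
plate FR [ 0.5217 -0.2071]
plate BR [ 0.6197 -0.1826]
H TL [ 0.5777 -0.0908]
H TR [ 0.6004 -0.1749]
H BR [ 0.5249 -0.197 ]
H BL [ 0.4946 -0.1094]
B TL [0.5063 0.094 ]
B TR [0.5251 0.0453]
B BR [0.4491 0.0238]
B BL [0.4297 0.0709]
lemon [0.5978 0.3867]
garlic [0.5983 0.1574]
455 190 [56 57 55] [45  9 57]
650 150 [120 124 122] [ 75   8 124]
550 160 [158 159 161] [110   5 161]
168 188 [155 155 151] [ 30   7 155]
100 120 [122 126 126] [ 90   8 126]
140 188 [155 157 154] [ 50   5 157]
```

Geometry agrees with the given sizes: the housing–block spacing is 0.214 m, lid width 58 mm, and knob radius 42 mm. Vice origin ≈ (.509,-.029), yaw ≈ .341. Jar at (.450,.385). I'll move above the jar with the fingers closing along the vice's x.

```bash
cat >> h.py <<'E'
O=np.array([.5088,-.029]);YAW=.341
def delta(s,xy,z,yaw=YAW):
    """remaining shift/turn in tool axes to a down-pointing pose with tool y = vice x"""
    from scipy.spatial.transform import Rotation as Ro
    R=np.array(s['tcp_rot']);c,n=np.cos(yaw),np.sin(yaw)
    T=np.array([[-n,c,0],[c,n,0],[0,0,-1]])
    return np.round(np.r_[R.T@(np.array([*xy,z])-s['ee_pos']),Ro.from_matrix(R.T@T).as_rotvec()],4)
E
python3 -m creep '[[[-0.04,-0.017,0,0,0,0.12],[-0.08,-0.034,0.01,0,0,0.24],[-0.125,-0.051,0.02,0,0,0.37],[-0.17,-0.068,0.03,0,0,0.5],[-0.21,-0.086,0.04,0,0,0.62]]]' -1
python3 - <<'E'
from rig import *; from h import *
s=sense();print(s['ee_pos'],s['joint_positions'],delta(s,(.45,.385),.17))
E
```

```text
time: 0.6
ee_pos: [0.3413, 0.4664, 0.1905]
tcp_rot: [[-0.636, 0.772, -0.0], [0.772, 0.636, -0.0], [-0.0, -0.0, -1.0]]
contact_force: [1.5, 0.6, -0.7]
grip_width: 1.004
grasp_force: 0.0
[0.34132094 0.46641275 0.19048778] [ 8.10394948e-01 -2.98320699e-02  1.76502219e+00 -1.80945698e-04
  1.40679821e+00  1.21695884e-01] [-1.319e-01  3.220e-02  2.050e-02 -3.000e-04  3.000e-04  3.477e-01]
```

```bash
python3 -m creep '[[[-0.045,0.01,0.005,0,0,0.12],[-0.09,0.02,0.01,0,0,0.24],[-0.132,0.032,0.02,0,0,0.348],[-0.132,0.032,0.02,0,0,0.348]]]'
python3 - <<'E'
from rig import *; from h import *
s=sense();print(s['ee_pos'],delta(s,(.45,.385),.17))
c=camera("wrist");np.savez('w1.npz',**c,p=s['ee_pos'],Rt=s['tcp_rot']);cv2.imwrite('pics/w1.png',c['color'][:,:,::-1]);print(np.round(c['T_tool_cam'],3))
E
```

```text
time: 1.0
ee_pos: [0.4517, 0.3833, 0.1692]
tcp_rot: [[-0.332, 0.943, -0.002], [0.943, 0.332, -0.003], [-0.002, -0.002, -1.0]]
contact_force: [-0.0, 0.5, 0.4]
grip_width: 0.999
grasp_force: 0.0
[0.45167412 0.38331384 0.16920324] [ 0.0021 -0.001  -0.0008 -0.0024  0.0021 -0.0021]
[[-0.    -0.954 -0.301  0.077]
 [ 1.    -0.    -0.001 -0.   ]
 [ 0.001 -0.301  0.954 -0.142]
 [ 0.     0.     0.     1.   ]]
```

View pics/w1.png

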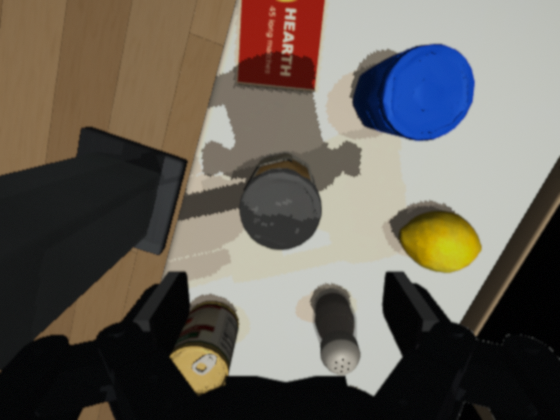

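The wrist view shows the jar with its dark grey lid centred at (280,208), in shadow. The blue look-alike is at (430,92), the tin at (205,350) and the shaker at (337,340).

```bash
cat >> h.py <<'E'
def wcam(c,p,Rt):
    T=np.array(c['T_tool_cam']);R=np.array(Rt)@T[:3,:3];o=np.array(p)+np.array(Rt)@T[:3,3]
    d={k:float(c[k]) for k in('fx','fy','cx','cy')};d['R']=R.T;d['t']=-R.T@o;return d
E
python3 - <<'E'
from h import *
w=dict(np.load('w1.npz'));c=wcam(w,w['p'],w['Rt'])
for u,v in[(280,208),(240,208),(321,208),(280,249)]: print(ray(c,u,v,.095))
C=ray(c,280,208,.095)
for u,v,z in[(385,92,.0475),(415,138,.095),(205,362,.072)]:print('blue/blue/tin',ray(c,u,v,z)-[*C[:2],0])
from rig import *
print(delta(sense(),C[:2],.051))
E
```

```text
[0.44376538 0.39210557 0.095     ]
[0.41814557 0.38305641 0.095     ]
[0.47000535 0.40137376 0.095     ]
[0.45368836 0.36346161 0.095     ]
blue/blue/tin [0.04810623 0.09737365 0.0475    ]
blue/blue/tin [0.06569308 0.07259727 0.095     ]
blue/blue/tin [-0.01392054 -0.16298847  0.072     ]
[ 0.009  -0.0032  0.1188 -0.0027  0.0007  0.0013]
```

```bash
python3 -m creep '[[[0.006,-0.002,0.0,0,0,0],[0.006,-0.002,0.0,0,0,0],[0.006,-0.002,0.0,0,0,0]]]'
python3 - <<'E'
from rig import *; from h import *
s=sense();c=camera("wrist");np.savez('w2.npz',**c,p=s['ee_pos'],Rt=s['tcp_rot'])
for f in('w1','w2'):
    w=dict(np.load(f+'.npz'));k=wcam(w,w['p'],w['Rt'])
    g=cv2.medianBlur(cv2.cvtColor(w['color'],cv2.COLOR_RGB2GRAY),5)
    h=cv2.HoughCircles(g[140:270,210:350],cv2.HOUGH_GRADIENT,1,20,param1=60,param2=12,minRadius=33,maxRadius=48)
    for x,y,r in h[0][:2]: print(f,x+210,y+140,r,ray(k,x+210,y+140,.095),r/float(w['fx']))
print(s['ee_pos'])
c=dict(np.load('top.npz'));g=cv2.resize(cv2.cvtColor(c['color'],cv2.COLOR_RGB2GRAY)[210:250,195:240],None,fx=4,fy=4,interpolation=cv2.INTER_CUBIC)
h=cv2.HoughCircles(g,cv2.HOUGH_GRADIENT,1,20,param1=60,param2=10,minRadius=30,maxRadius=42)
for x,y,r in h[0][:2]:
    u,v=195+(x+.5)/4-.5,210+(y+.5)/4-.5;print('top',u,v,r/4,ray(c,u,v,.095))
E
```

```text
time: 1.35
ee_pos: [0.444, 0.3931, 0.1716]
tcp_rot: [[-0.342, 0.94, 0.0], [0.94, 0.342, 0.0], [0.0, 0.0, -1.0]]
contact_force: [0.3, -0.3, -0.7]
grip_width: 1.0
grasp_force: 0.0
w1 279.5 206.5 42.9 [0.44309734 0.3929983  0.095     ] 0.12866654
w2 283.5 222.5 41.9 [0.44223326 0.39222076 0.095     ] 0.12566732
w2 272.5 205.5 43.0 [0.43095961 0.40125934 0.095     ] 0.12896645
[0.44403724 0.39308752 0.17160283]
top 217.0 235.5 10.075 [0.42315366 0.37861815 0.095     ]
top 215.0 227.75 9.225 [0.44844975 0.3868167  0.095     ]
```

The two wrist views agree on (.443,.392). I'll descend and grip.

```bash
python3 -m creep '[[[-0.001,0,0.03,0,0,0],[-0.001,0,0.06,0,0,0],[-0.001,0,0.09,0,0,0],[-0.001,0,0.12,0,0,0],[-0.001,0,0.12,0,0,0]]]'
python3 -m creep '[[[0,0,0,0,0,0],[0,0,0,0,0,0],[0,0,0,0,0,0],[0,0,0,0,0,0],[0,0,0,0,0,0]]]' 1
python3 -m creep '[[[0,0,0,0,0,0],[0,0,0,0,0,0],[0,0,0,0,0,0]]]'
```

```text
time: 1.9
ee_pos: [0.4417, 0.3893, 0.0464]
tcp_rot: [[-0.34, 0.94, -0.008], [0.94, 0.34, -0.005], [-0.002, -0.009, -1.0]]
contact_force: [-0.2, 0.1, -0.4]
grip_width: 1.001
grasp_force: 0.0
time: 2.4
ee_pos: [0.4469, 0.3923, 0.0542]
tcp_rot: [[-0.339, 0.941, 0.003], [0.941, 0.339, 0.003], [0.002, 0.004, -1.0]]
contact_force: [-1.8, 0.8, 7.1]
grip_width: 0.668
grasp_force: 65.1
time: 2.7
ee_pos: [0.4468, 0.3924, 0.0542]
tcp_rot: [[-0.339, 0.941, 0.003], [0.941, 0.339, 0.003], [0.002, 0.004, -1.0]]
contact_force: [-2.3, 1.2, 7.0]
grip_width: 0.665
grasp_force: 65.1
```

```bash
python3 -m creep '[[[0,0,-0.015,0,0,0],[0,0,-0.045,0,0,0],[0,0,-0.08,0,0,0],[0,0,-0.11,0,0,0],[0,0,-0.12,0,0,0]]]'
python3 - <<'E'
from rig import *; from h import *
s=sense();print(s['ee_pos'],s['contact_force'],s['grip_width'],delta(s,O,.18))
E
```

```text
time: 3.2
ee_pos: [0.4471, 0.3919, 0.1761]
tcp_rot: [[-0.339, 0.941, 0.006], [0.941, 0.339, 0.004], [0.001, 0.007, -1.0]]
contact_force: [0.6, 0.9, -2.1]
grip_width: 0.663
grasp_force: 65.1
[0.44713477 0.39194609 0.17606113] [ 0.62578338  0.90518534 -2.14497817] 0.6634735428554822 [-0.4169 -0.0847 -0.0051  0.0068 -0.0015  0.0049]
```

```bash
python3 -m creep '[[[-0.02,-0.004,0,0,0,0],[-0.055,-0.012,0,0,0,0],[-0.1,-0.02,0,0,0,0],[-0.145,-0.03,0,0,0,0],[-0.19,-0.039,0,0,0,0]]]'
python3 -m creep '[[[-0.045,-0.009,0,0,0,0],[-0.09,-0.018,0,0,0,0],[-0.135,-0.027,0,0,0,0],[-0.17,-0.035,0,0,0,0],[-0.195,-0.04,0,0,0,0]]]'
python3 -m creep '[[[-0.015,-0.003,0,0,0,0],[-0.025,-0.004,0,0,0,0],[-0.03,-0.005,0,0,0,0],[-0.03,-0.005,0,0,0,0],[-0.03,-0.005,0,0,0,0]]]'
python3 - <<'E'
from rig import *; from h import *
s=sense();print(s['ee_pos'],s['contact_force'],s['grip_width'],delta(s,O,.18))
c=camera("wrist");np.savez('w3.npz',**c,p=s['ee_pos'],Rt=s['tcp_rot']);cv2.imwrite('pics/w3.png',c['color'][:,:,::-1])
c=camera("top");np.savez('t3.npz',**c);i=c['color'][165:275,280:420,::-1];i=cv2.resize(i,None,fx=5,fy=5,interpolation=cv2.INTER_CUBIC);cv2.imwrite('pics/t3.png',cv2.convertScaleAbs(i,alpha=1.4))
E
```

```text
time: 3.7
ee_pos: [0.4721, 0.1971, 0.1699]
tcp_rot: [[-0.34, 0.941, -0.002], [0.941, 0.34, -0.001], [-0.0, -0.002, -1.0]]
contact_force: [1.3, 0.4, -2.8]
grip_width: 0.665
grasp_force: 64.9
time: 4.2
ee_pos: [0.5007, -0.0004, 0.17]
tcp_rot: [[-0.337, 0.941, -0.002], [0.941, 0.337, -0.0], [0.0, -0.002, -1.0]]
contact_force: [0.4, 0.6, -2.5]
grip_width: 0.665
grasp_force: 65.0
time: 4.7
ee_pos: [0.5071, -0.027, 0.1712]
tcp_rot: [[-0.34, 0.94, -0.0], [0.94, 0.34, 0.0], [0.001, -0.0, -1.0]]
contact_force: [-0.0, 0.2, -2.8]
grip_width: 0.668
grasp_force: 65.0
[ 0.50708354 -0.02700663  0.17116861] [-1.36419671e-03  1.78621994e-01 -2.77837550e+00] 0.6682642757906587 [-0.0025  0.0009 -0.0088 -0.0001 -0.0006  0.0061]
```

View pics/w3.png

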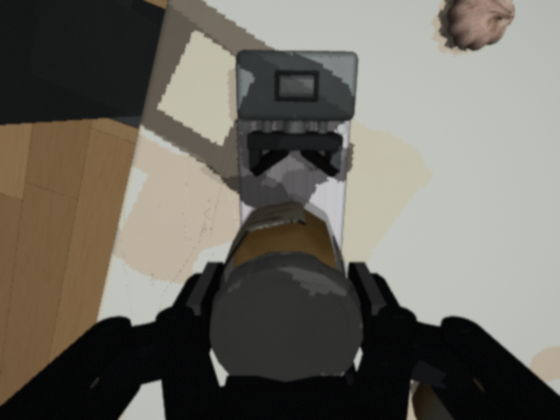

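The wrist view shows the end block's top with corners at about (237,52), (357,51), (358,121) and (237,122), the tab down at (297,85), the V jaw below it at (295,150), and the jar in the gripper.

Run:
```python
from h import *
w=dict(np.load('w3.npz'));c=wcam(w,w['p'],w['Rt'])
P=[ray(c,*q,.07)[:2] for q in[(237,52),(357,51),(358,121),(237,122)]]
P=np.array(P);print(P, P.mean(0),np.linalg.norm(P[0]-P[1]),np.linalg.norm(P[1]-P[2]))
T=ray(c,297,85,.07);print('tab',T)
e=(P[1]-P[0])+(P[2]-P[3]);y=np.arctan2(e[1],e[0]);print('yaw',y)
for yy in(y,YAW):
  for C in (P.mean(0),T[:2]): print('O',C-.093*np.array([-np.sin(yy),np.cos(yy)]))
Lc=ray(c,286,325,.17+.041);print('lid',Lc,w['p'])
```

```text
[[0.43820796 0.06662309]
 [0.51309214 0.09432477]
 [0.53176981 0.05324044]
 [0.45167227 0.02356037]] [0.48368554 0.05943717] 0.0798437468227043 0.045130674769803154
tab [0.48297175 0.06091182 0.07      ]
yaw 0.35459850008137034
O [ 0.51597643 -0.02777693]
O [ 0.51526264 -0.02630227]
O [ 0.5147875  -0.02820796]
O [ 0.51407371 -0.02673331]
lid [ 0.50617699 -0.02546026  0.211     ] [ 0.50708354 -0.02700663  0.17116861]
```

View pics/t3.png

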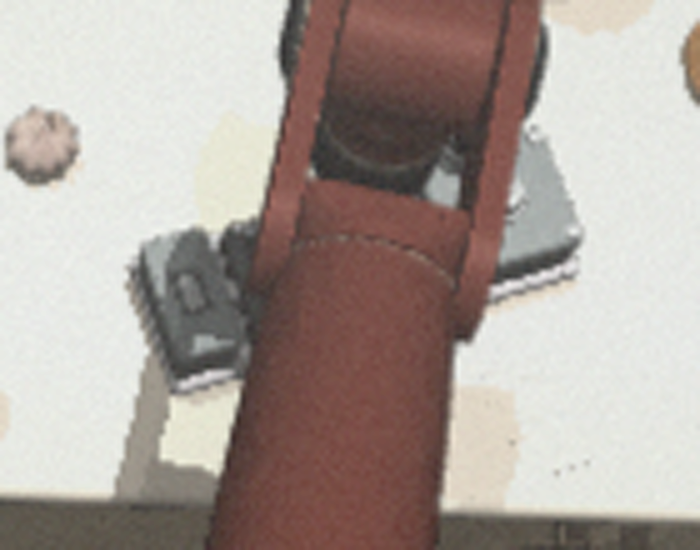

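Two sources agree along y. Across, the close wrist view says +6 mm and the distant top view +1 mm, so I'll shift +5.5 mm and go down.

```bash
python3 -m creep '[[[-0.003,0.0055,0.01,0,0,0],[-0.0035,0.0055,0.03,0,0,0],[-0.0035,0.0055,0.055,0,0,0],[-0.0035,0.0055,0.08,0,0,0],[-0.0035,0.0055,0.092,0,0,0]]]'
python3 -m creep '[[[0,0,0,0,0,0],[0,0,0.004,0,0,0],[0,0,0.006,0,0,0],[0,0,0.006,0,0,0]]]'
python3 - <<'E'
from rig import *; from h import *
s=sense();print(s['ee_pos'],s['contact_force'],delta(s,(.5145,-.0272),.068))
c=camera("wrist");np.savez('w4.npz',**c,p=s['ee_pos'],Rt=s['tcp_rot']);cv2.imwrite('pics/w4.png',c['color'][:,:,::-1])
E
```

```text
time: 5.3
ee_pos: [0.5118, -0.0286, 0.0759]
tcp_rot: [[-0.34, 0.941, -0.005], [0.941, 0.34, 0.001], [0.003, -0.004, -1.0]]
contact_force: [-0.1, 0.3, -3.4]
grip_width: 0.667
grasp_force: 64.9
time: 5.7
ee_pos: [0.5142, -0.0294, 0.0742]
tcp_rot: [[-0.339, 0.941, 0.002], [0.941, 0.339, -0.0], [-0.001, 0.001, -1.0]]
contact_force: [0.9, 0.6, -3.0]
grip_width: 0.667
grasp_force: 65.0
[ 0.51423516 -0.02942285  0.07421431] [ 0.85894909  0.64272874 -2.99810115] [0.002  0.001  0.0062 0.0014 0.0009 0.0051]
```

View pics/w4.png

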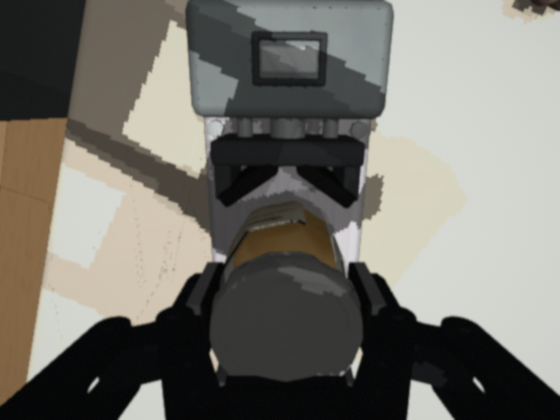

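Wrist view: end block centre, V centre and jar lie at u ≈ 290, 288 and 286, so the jar is on line with air to the V. I'll lower it to contact.

```bash
python3 -m creep '[[[0,0.001,0.002,0,0,0],[0,0.001,0.004,0,0,0],[0,0.001,0.005,0,0,0],[0,0.001,0.005,0,0,0]]]'
python3 -m creep '[[[0,0,0.001,0,0,0],[0,0,0.0015,0,0,0],[0,0,0.0015,0,0,0]]]'
```

```text
time: 6.15
ee_pos: [0.5145, -0.029, 0.0683]
tcp_rot: [[-0.339, 0.941, 0.0], [0.941, 0.339, -0.0], [-0.0, 0.0, -1.0]]
contact_force: [0.2, -0.0, -2.7]
grip_width: 0.668
grasp_force: 65.0
time: 6.45
ee_pos: [0.5146, -0.0291, 0.0683]
tcp_rot: [[-0.339, 0.941, -0.001], [0.941, 0.339, -0.0], [-0.0, -0.001, -1.0]]
contact_force: [-5.2, 0.3, 5.9]
grip_width: 0.665
grasp_force: 65.9
```

Contact at the expected height (.068). Release and rise.

```bash
python3 -m creep '[[[0,0,0,0,0,0],[0,0,0,0,0,0],[0,0,0,0,0,0],[0,0,0,0,0,0],[0,0,0,0,0,0]]]' -1
python3 -m creep '[[[0,0,-0.01,0,0,0],[0,0,-0.035,0,0,0],[0,0,-0.07,0,0,0],[0,0,-0.105,0,0,0],[0,0,-0.12,0,0,0]]]'
python3 - <<'E'
from rig import *; from h import *
s=sense();print(s['ee_pos'])
c=camera("wrist");np.savez('w5.npz',**c,p=s['ee_pos'],Rt=s['tcp_rot']);cv2.imwrite('pics/w5.png',c['color'][:,:,::-1])
E
```

```text
time: 6.95
ee_pos: [0.5145, -0.029, 0.0667]
tcp_rot: [[-0.339, 0.941, 0.0], [0.941, 0.339, -0.0], [-0.0, 0.0, -1.0]]
contact_force: [-0.3, -0.3, 0.3]
grip_width: 1.003
grasp_force: 0.0
time: 7.45
ee_pos: [0.5165, -0.0294, 0.1917]
tcp_rot: [[-0.339, 0.941, 0.007], [0.941, 0.339, -0.001], [-0.004, 0.006, -1.0]]
contact_force: [1.1, -0.2, 0.0]
grip_width: 1.0
grasp_force: 0.0
[ 0.5164724  -0.02936376  0.1917081 ]
```

View pics/w5.png

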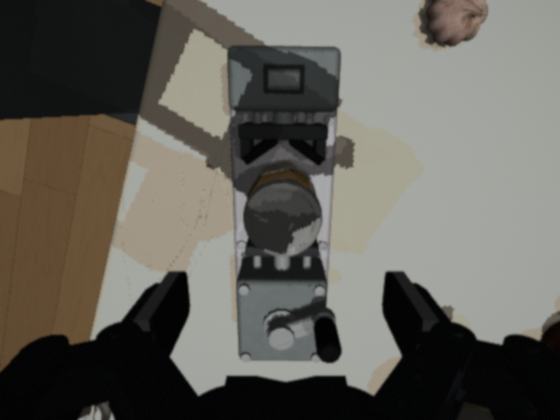

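The jar stands upright in the bay with lid at (283,215). The gear housing's top spans about (239,280)–(327,358), with the hub boss at (281,335) and knob top at (331,350).

Run:
```python
from h import *
w=dict(np.load('w5.npz'));c=wcam(w,w['p'],w['Rt'])
V=lambda p,O,y:np.array([[np.cos(y),np.sin(y)],[-np.sin(y),np.cos(y)]])@(p-O)
O=np.array([.5145,-.0275])
for n,u,v,z in[('lid',283,215,.109),('tab',284,79,.07),('blkTL',228,47,.07),('blkTR',340,47,.07),('blkBR',338,108,.07),('blkBL',232,110,.07),('hTL',239,281,.068),('hTR',326,281,.068),('hBR',327,358,.068),('hBL',239,359,.068),('knobtop',331,350,.126),('knobbase',322,318,.087),('hub',281,337,.09)]:
    p=ray(c,u,v,z)[:2];print(n,np.round(p,4),np.round(V(p,O,.341),4))
```

```text
lid [ 0.5137 -0.0272] [-0.0007  0.0005]
tab [0.4831 0.0603] [-0.0003  0.0932]
blkTL [0.4381 0.0668] [-0.0405  0.1144]
blkTR [0.5137 0.0941] [0.0399 0.1148]
blkBR [0.5284 0.0549] [0.0407 0.073 ]
blkBL [0.4535 0.0263] [-0.0395  0.0711]
hTL [ 0.5021 -0.1121] [-0.04   -0.0756]
hTR [ 0.5756 -0.0859] [ 0.038  -0.0754]
hBR [ 0.608 -0.164] [ 0.0425 -0.1599]
hBL [ 0.5276 -0.1938] [-0.0432 -0.1611]
knobtop [ 0.5821 -0.1109] [ 0.0359 -0.1012]
knobbase [ 0.5796 -0.1113] [ 0.0333 -0.1007]
hub [ 0.5519 -0.1395] [-0.0022 -0.118 ]
```

```bash
python3 -m creep '[[[-0.02,0.007,0,0,0,0],[-0.045,0.016,0,0,0,0],[-0.07,0.025,0,0,0,0],[-0.09,0.031,0,0,0,0],[-0.1,0.034,0.02,0,0,0]]]'
python3 -m creep '[[[-0.001,0,0.02,0,0,0],[-0.001,0,0.03,0,0,0],[-0.001,0,0.03,0,0,0],[-0.001,0,0.03,0,0,0]]]'
python3 - <<'E'
from rig import *; from h import *
s=sense();print(s['ee_pos'],s['contact_force'],delta(s,(.5831,-.1136),.093))
c=camera("wrist");np.savez('w6.npz',**c,p=s['ee_pos'],Rt=s['tcp_rot']);cv2.imwrite('pics/w6.png',c['color'][:,:,::-1])
E
```

```text
time: 8.0
ee_pos: [0.5825, -0.1133, 0.1681]
tcp_rot: [[-0.338, 0.941, 0.004], [0.941, 0.338, -0.002], [-0.003, 0.003, -1.0]]
contact_force: [0.0, 0.2, -0.1]
grip_width: 1.0
grasp_force: 0.0
time: 8.4
ee_pos: [0.5805, -0.1122, 0.1366]
tcp_rot: [[-0.339, 0.941, -0.001], [0.941, 0.339, 0.0], [0.0, -0.0, -1.0]]
contact_force: [0.4, 0.5, 0.5]
grip_width: 0.998
grasp_force: 0.0
[ 0.5804847  -0.11217417  0.1365907 ] [0.39965012 0.53110941 0.47321894] [-0.0022  0.002   0.0436 -0.0005 -0.0004  0.0053]
```

View pics/w6.png

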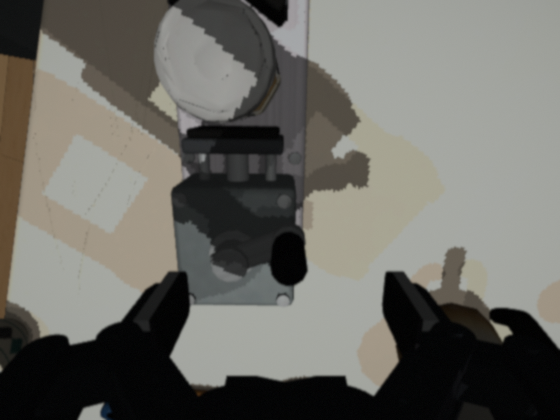

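Knob top at about (290,266) between the fingers, hub at (229,259), jar behind at (215,60), moving jaw at (232,140) with a gap to the jar.

Run:
```python
from h import *
w=dict(np.load('w6.npz'));c=wcam(w,w['p'],w['Rt'])
V=lambda p,O,y:np.array([[np.cos(y),np.sin(y)],[-np.sin(y),np.cos(y)]])@(p-O)
O=np.array([.5145,-.0275])
for n,u,v,z in[('lid',216,58,.109),('knobtop',290,267,.126),('knobbase',289,247,.09),('hub',229,259,.09),('BL',186,304,.068),('BR',292,304,.068)]:
    p=ray(c,u,v,z)[:2];print(n,np.round(p,4),np.round(V(p,O,.341),4))
print(V(np.array([.5805,-.1122]),O,.341))
```

```text
lid [ 0.516  -0.0306] [ 0.0003 -0.0035]
knobtop [ 0.5824 -0.1123] [ 0.0356 -0.1026]
knobbase [ 0.5838 -0.1169] [ 0.0354 -0.1074]
hub [ 0.5514 -0.1372] [-0.0019 -0.1157]
BL [ 0.5322 -0.1936] [-0.0389 -0.1625]
BR [ 0.6047 -0.1674] [ 0.0382 -0.162 ]
[ 0.03387357 -0.10189539]
```

```bash
python3 -m creep '[[[-0.002,0.0017,0.01,0,0,0],[-0.002,0.0017,0.025,0,0,0],[-0.002,0.0017,0.039,0,0,0],[-0.002,0.0017,0.044,0,0,0],[-0.002,0.0017,0.044,0,0,0]]]'
python3 -m creep '[[[0,0,0,0,0,0],[0,0,0,0,0,0],[0,0,0,0,0,0],[0,0,0,0,0,0],[0,0,0,0,0,0]]]' 1
python3 -m creep '[[[0,0,0,0,0,0],[0,0,0,0,0,0],[0,0,0,0,0,0],[0,0,0,0,0,0]]]'
```

```text
time: 8.95
ee_pos: [0.5817, -0.1134, 0.0906]
tcp_rot: [[-0.339, 0.941, -0.003], [0.941, 0.339, 0.001], [0.002, -0.003, -1.0]]
contact_force: [0.8, -0.6, -1.2]
grip_width: 1.0
grasp_force: 0.0
time: 9.45
ee_pos: [0.5829, -0.114, 0.0935]
tcp_rot: [[-0.339, 0.941, -0.0], [0.941, 0.339, -0.0], [-0.0, -0.001, -1.0]]
contact_force: [-2.5, -0.3, 0.8]
grip_width: 0.214
grasp_force: 58.5
time: 9.85
ee_pos: [0.583, -0.114, 0.0934]
tcp_rot: [[-0.339, 0.941, -0.0], [0.941, 0.339, -0.0], [-0.0, -0.0, -1.0]]
contact_force: [-4.1, -0.7, 5.3]
grip_width: 0.213
grasp_force: 58.9
```

```bash
cat > t.py <<'E'
from h import *
import sys
def table(th0,th1,step,n=5,r=40):
    a=th0
    while a-1e-6>th1:
        print(a,'[['+','.join('[%.4f,%.4f,0,0,0,0]'%((r*(np.sin(np.radians(a-step*k))-np.sin(np.radians(a))))/1e3,(r*(np.cos(np.radians(a-step*k))-np.cos(np.radians(a))))/1e3) for k in range(1,n+1))+']]'); a-=step*n
def st(s,C=(.5149+.0404,-.0275-.1141)):
    "tangential (opposing) and radial force, knob angle in vice axes, radius"
    A=np.array([.5145,-.0275])+.121*np.array([np.sin(YAW),-np.cos(YAW)])
    d=np.array(s['ee_pos'])[:2]-A;r=np.hypot(*d);u=d/r;t=np.array([u[1],-u[0]])
    f=np.array(s['contact_force'])[:2]
    return 't %.2f drag %.2f rad %.2f fz %.1f ang %.1f r %.1f'%(s['time'],-f@t,f@u,s['contact_force'][2],np.degrees(np.arctan2(d[1],d[0])-YAW),r*1e3)
if __name__=='__main__':
    table(25,-335,6)
E
cat > q.py <<'E'
from rig import *; from t import st
print(st(sense()))
E
python3 t.py; python3 q.py
```

```text
25 [[[-0.0039,0.0016,0,0,0,0],[-0.0079,0.0027,0,0,0,0],[-0.0120,0.0034,0,0,0,0],[-0.0162,0.0037,0,0,0,0],[-0.0204,0.0036,0,0,0,0]]]
-5 [[[-0.0041,-0.0006,0,0,0,0],[-0.0082,-0.0016,0,0,0,0],[-0.0121,-0.0030,0,0,0,0],[-0.0159,-0.0049,0,0,0,0],[-0.0195,-0.0071,0,0,0,0]]]
-35 [[[-0.0033,-0.0026,0,0,0,0],[-0.0063,-0.0055,0,0,0,0],[-0.0090,-0.0087,0,0,0,0],[-0.0113,-0.0122,0,0,0,0],[-0.0133,-0.0159,0,0,0,0]]]
-65 [[[-0.0016,-0.0039,0,0,0,0],[-0.0027,-0.0079,0,0,0,0],[-0.0034,-0.0120,0,0,0,0],[-0.0037,-0.0162,0,0,0,0],[-0.0036,-0.0204,0,0,0,0]]]
-95 [[[0.0006,-0.0041,0,0,0,0],[0.0016,-0.0082,0,0,0,0],[0.0030,-0.0121,0,0,0,0],[0.0049,-0.0159,0,0,0,0],[0.0071,-0.0195,0,0,0,0]]]
-125 [[[0.0026,-0.0033,0,0,0,0],[0.0055,-0.0063,0,0,0,0],[0.0087,-0.0090,0,0,0,0],[0.0122,-0.0113,0,0,0,0],[0.0159,-0.0133,0,0,0,0]]]
-155 [[[0.0039,-0.0016,0,0,0,0],[0.0079,-0.0027,0,0,0,0],[0.0120,-0.0034,0,0,0,0],[0.0162,-0.0037,0,0,0,0],[0.0204,-0.0036,0,0,0,0]]]
-185 [[[0.0041,0.0006,0,0,0,0],[0.0082,0.0016,0,0,0,0],[0.0121,0.0030,0,0,0,0],[0.0159,0.0049,0,0,0,0],[0.0195,0.0071,0,0,0,0]]]
-215 [[[0.0033,0.0026,0,0,0,0],[0.0063,0.0055,0,0,0,0],[0.0090,0.0087,0,0,0,0],[0.0113,0.0122,0,0,0,0],[0.0133,0.0159,0,0,0,0]]]
-245 [[[0.0016,0.0039,0,0,0,0],[0.0027,0.0079,0,0,0,0],[0.0034,0.0120,0,0,0,0],[0.0037,0.0162,0,0,0,0],[0.0036,0.0204,0,0,0,0]]]
-275 [[[-0.0006,0.0041,0,0,0,0],[-0.0016,0.0082,0,0,0,0],[-0.0030,0.0121,0,0,0,0],[-0.0049,0.0159,0,0,0,0],[-0.0071,0.0195,0,0,0,0]]]
-305 [[[-0.0026,0.0033,0,0,0,0],[-0.0055,0.0063,0,0,0,0],[-0.0087,0.0090,0,0,0,0],[-0.0122,0.0113,0,0,0,0],[-0.0159,0.0133,0,0,0,0]]]
t 9.85 drag 2.35 rad -3.39 fz 5.3 ang 25.0 r 39.3
```

```bash
python3 -m creep '[[[-0.0039,0.0016,0,0,0,0],[-0.0079,0.0027,0,0,0,0],[-0.012,0.0034,0,0,0,0],[-0.0162,0.0037,0,0,0,0],[-0.0204,0.0036,0,0,0,0]]]' | grep -E 'width'
python3 q.py
python3 -m creep '[[[-0.0041,-0.0006,0,0,0,0],[-0.0082,-0.0016,0,0,0,0],[-0.0121,-0.003,0,0,0,0],[-0.0159,-0.0049,0,0,0,0],[-0.0195,-0.0071,0,0,0,0]]]' | grep width
python3 q.py
```

```text
grip_width: 0.211
t 10.35 drag 10.35 rad -7.63 fz 10.8 ang -1.5 r 38.5
grip_width: 0.213
t 10.85 drag 10.44 rad -9.64 fz 9.8 ang -30.9 r 37.9
```

```bash
python3 -m creep '[[[-0.0028,-0.0032,-0.0005,0,0,0],[-0.0056,-0.0063,-0.001,0,0,0],[-0.0082,-0.0097,-0.001,0,0,0],[-0.0105,-0.0132,-0.001,0,0,0],[-0.0125,-0.0168,-0.001,0,0,0]]]' | grep -E 'width'
python3 q.py
python3 -m creep '[[[-0.0016,-0.0039,0,0,0,0],[-0.0027,-0.0079,0,0,0,0],[-0.0034,-0.012,0,0,0,0],[-0.0037,-0.0162,0,0,0,0],[-0.0036,-0.0204,0,0,0,0]]]' | grep width
python3 q.py
```

```text
grip_width: 0.213
t 11.35 drag 9.63 rad -4.09 fz 1.0 ang -61.3 r 37.6
grip_width: 0.212
t 11.85 drag 10.54 rad -4.53 fz -3.4 ang -92.4 r 38.2
```

```bash
python3 -m creep '[[[0.0006,-0.0041,0,0,0,0],[0.0016,-0.0082,0,0,0,0],[0.003,-0.0121,0,0,0,0],[0.0049,-0.0159,0,0,0,0],[0.0071,-0.0195,0,0,0,0]]]' | grep -E 'width'
python3 q.py
python3 -m creep '[[[0.0026,-0.0033,0,0,0,0],[0.0055,-0.0063,0,0,0,0],[0.0087,-0.009,0,0,0,0],[0.0122,-0.0113,0,0,0,0],[0.0159,-0.0133,0,0,0,0]]]' | grep width
python3 q.py
```

```text
grip_width: 0.217
t 12.35 drag 10.47 rad -3.09 fz -7.6 ang -122.9 r 39.3
grip_width: 0.216
t 12.85 drag 10.68 rad -1.64 fz -7.3 ang -152.3 r 40.5
```

```bash
python3 -m creep '[[[0.0039,-0.0016,0,0,0,0],[0.0079,-0.0027,0,0,0,0],[0.012,-0.0034,0,0,0,0]]]' | grep -E 'width'
python3 q.py
python3 -m creep '[[[0.0042,-0.0003,0.0005,0,0,0],[0.0084,-0.0002,0.0005,0,0,0]]]' | grep -E 'width'
python3 q.py
```

```text
grip_width: 0.211
t 13.15 drag 10.75 rad 0.34 fz -6.0 ang -169.5 r 41.2
grip_width: 0.213
t 13.35 drag 10.67 rad 2.97 fz -2.2 ang -180.7 r 41.5
```

```bash
python3 -m creep '[[[0.0041,0.0006,0,0,0,0],[0.0082,0.0016,0,0,0,0],[0.0121,0.003,0,0,0,0]]]' | grep -E 'width'
python3 q.py
python3 -m creep '[[[0.0038,0.0019,0,0,0,0],[0.0074,0.0041,0,0,0,0]]]' | grep -E 'width'
python3 q.py
```

```text
grip_width: 0.213
t 13.65 drag 10.69 rad 5.67 fz 1.0 ang -198.1 r 42.0
grip_width: 0.217
t 13.85 drag 10.99 rad 6.96 fz 4.1 ang 150.1 r 42.2
```

```bash
python3 -m creep '[[[0.0039,0.0018,0,0,0,0],[0.0069,0.0047,0,0,0,0],[0.0096,0.0079,0,0,0,0]]]' | grep -E 'width'
python3 q.py
python3 -m creep '[[[0.0023,0.0035,0,0,0,0],[0.0043,0.0072,0,0,0,0]]]' | grep -E 'width'
python3 q.py
```

```text
grip_width: 0.217
t 14.15 drag 15.53 rad 3.31 fz 6.6 ang 132.9 r 42.5
grip_width: 0.215
t 14.35 drag 17.59 rad 7.07 fz 10.5 ang 122.9 r 42.4
```

Clamping began near -215°; drag is now about 7 N above free running. One small advance, holding, then I'll read the force.

```bash
python3 -m creep '[[[0.0012,0.0026,0,0,0,0]]]' | grep -E 'width'
python3 q.py
python3 -m creep '[[[0.001,0.0026,0,0,0,0]]]' | grep -E 'width'
python3 q.py
python3 -m creep '[[[0,0,0,0,0,0],[0,0,0,0,0,0]]]' | grep -E 'width'
python3 q.py
```

```text
grip_width: 0.215
t 14.45 drag 17.77 rad 5.17 fz 10.6 ang 118.9 r 42.4
grip_width: 0.213
t 14.55 drag 17.34 rad 6.19 fz 10.4 ang 115.3 r 42.4
grip_width: 0.214
t 14.75 drag 15.06 rad 5.31 fz 10.2 ang 114.7 r 42.4
```

```bash
python3 -m creep '[[[0.0008,0.0027,0,0,0,0],[0.0013,0.0054,0,0,0,0]]]' | grep -E 'width'
python3 q.py
python3 -m creep '[[[0,0,0,0,0,0],[0,0,0,0,0,0]]]' | grep -E 'width'
python3 q.py
```

```text
grip_width: 0.209
t 14.95 drag 18.75 rad 6.57 fz 12.8 ang 107.9 r 42.2
grip_width: 0.212
t 15.15 drag 16.76 rad 4.51 fz 10.9 ang 107.3 r 42.3
```

Stop: drag is about 8 N over free running while the travel past the knee suggests ~2.4 mm yield. Let go, rise and look at the tab.

```bash
python3 -m creep '[[[0,0,0,0,0,0],[0,0,0,0,0,0],[0,0,0,0,0,0],[0,0,0,0,0,0]]]' -1 | grep -E 'force|width'
python3 -m creep '[[[0,0,-0.015,0,0,0],[0,0,-0.045,0,0,0],[0,0,-0.075,0,0,0],[0,0,-0.1,0,0,0],[0,0,-0.1,0,0,0]]]' | grep -E 'pos'
python3 - <<'E'
from rig import *; from h import *
s=sense();print(s['contact_force'],delta(s,(.5145,-.0275),.1917))
E
```

```text
contact_force: [-0.3, 0.6, -0.4]
grip_width: 0.877
grasp_force: 0.0
ee_pos: [0.536, -0.1068, 0.1996]
[-0.08999558  0.21809568 -0.09948389] [0.0819 0.0066 0.0075 0.0081 0.0063 0.0053]
```

```bash
python3 -m creep '[[[0.02,0.022,0,0,0,0],[0.045,0.05,0,0,0,0],[0.07,0.075,0.01,0,0,0],[0.085,0.09,0.03,0,0,0],[0.085,0.095,0.05,0,0,0]]]' -1 | grep -E 'pos'
python3 -m creep '[[[0,0,0,0,0,0],[0,0,0,0,0,0]]]' | grep -E 'pos'
python3 - <<'E'
from rig import *; from h import *
s=sense();c=camera("wrist");np.savez('w7.npz',**c,p=s['ee_pos'],Rt=s['tcp_rot'])
k=wcam(c,s['ee_pos'],s['tcp_rot'])
for n,z in(('base',.07),('up7',.077)):
    q=k['R']@np.array([.4832,.0603,z])+k['t'];print(n,k['fx']*q[0]/q[2]+k['cx'],k['fy']*q[1]/q[2]+k['cy'])
u,v=int(k['fx']*q[0]/q[2]+k['cx']),int(k['fy']*q[1]/q[2]+k['cy'])
u0,v0=max(u-60,0),max(v-40,0)
a=cv2.resize(c['color'][v0:v0+100,u0:u0+130],None,fx=6,fy=6,interpolation=cv2.INTER_CUBIC)
print(u0,v0);cv2.imwrite('pics/w7.png',cv2.convertScaleAbs(a[:,:,::-1],alpha=1.5))
E
```

```text
ee_pos: [0.5942, 0.0087, 0.1427]
ee_pos: [0.5931, 0.0062, 0.1428]
base 146.4248460565031 87.14571103527202
up7 141.6424303420405 86.50551225336667
81 46
```

View pics/w7.png

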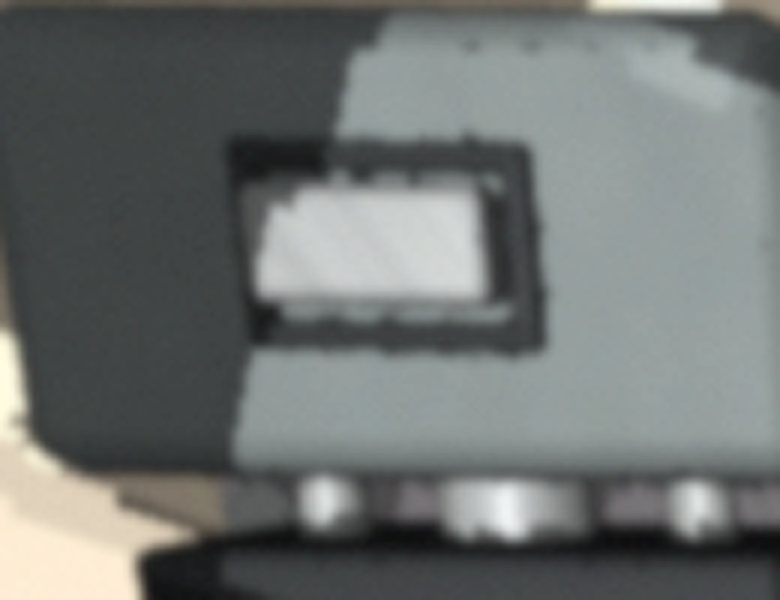

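The crop shows the bezel (outer x 230–538, y 145–350) and the tab raised, its top at x 243–490 shifted left in the bezel by about 23 crop px, with its dark side face showing at right. That puts it roughly 5–6 mm up. I'll measure with subpixel profiles.

```bash
cat > m.py <<'E'
from h import *
def prof(f,u0,u1,v0,v1):
    w=dict(np.load(f));k=wcam(w,w['p'],w['Rt']);g=w['color'].astype(float).mean(2)[v0:v1,u0:u1].mean(0);print(f,u0,np.round(g).astype(int).tolist());return k
E
python3 - <<'E'
from m import *
k=prof('w7.npz',112,182,82,92)
for z in(.07,.075,.0765,.078,.08):
    a=[]
    for sx in(-.012,.012):
        p=np.array([.4832,.0603,z])+sx*np.array([np.cos(YAW),np.sin(YAW),0]);q=k['R']@p+k['t'];a.append(k['fx']*q[0]/q[2]+k['cx'])
    print(z,np.round(a,2))
prof('w5.npz',255,312,74,84)
E
```

```text
w7.npz 112 [44, 44, 44, 44, 44, 45, 44, 41, 38, 40, 51, 67, 89, 113, 125, 129, 130, 131, 132, 133, 134, 135, 136, 136, 136, 136, 135, 134, 134, 134, 134, 134, 135, 135, 136, 137, 138, 139, 139, 139, 140, 140, 140, 141, 142, 142, 140, 131, 112, 85, 55, 38, 34, 37, 43, 47, 45, 40, 53, 81, 98, 103, 104, 104, 104, 104, 105, 104, 104, 104]
0.07 [126.63 166.22]
0.075 [122.77 163.31]
0.0765 [121.58 162.41]
0.078 [120.36 161.5 ]
0.08 [118.72 160.26]
w5.npz 255 [44, 44, 44, 44, 44, 43, 43, 38, 30, 22, 20, 21, 29, 43, 54, 59, 60, 60, 60, 60, 61, 62, 62, 62, 62, 62, 62, 62, 62, 62, 62, 63, 64, 64, 66, 67, 68, 68, 69, 70, 73, 76, 76, 69, 54, 35, 25, 24, 28, 39, 49, 53, 54, 54, 54, 54, 54]
```

```bash
python3 -m creep '[[[0,-0.03,0,0,0,0],[0,-0.07,0,0,0,0],[0,-0.115,0,0,0,0],[0,-0.155,0,0,0,0],[0,-0.18,0,0,0,0]]]' | grep -E 'pos'
python3 -m creep '[[[0,0,0,0,0,0],[0,0,0,0,0,0]]]' | grep -E 'pos'
python3 - <<'E'
from rig import *; from m import *
s=sense();c=camera("wrist");np.savez('w8.npz',**c,p=s['ee_pos'],Rt=s['tcp_rot'])
k=wcam(c,s['ee_pos'],s['tcp_rot'])
for z in(.07,.075,.08):
    for sx in(-.0157,-.012,0,.012,.0157):
        q=k['R']@(np.array([.4832,.0603,z])+sx*np.array([np.cos(YAW),np.sin(YAW),0]))+k['t'];print(z,sx,np.round([k['fx']*q[0]/q[2]+k['cx'],k['fy']*q[1]/q[2]+k['cy']],2))
    if z==.075:u,v=int(k['fx']*q[0]/q[2]+k['cx']),int(k['fy']*q[1]/q[2]+k['cy'])
u-=25
for dv in(-6,-2,2,6):prof('w8.npz',u-35,u+35,v+dv-1,v+dv+2)
E
```

```text
ee_pos: [0.4227, -0.0559, 0.1444]
ee_pos: [0.4249, -0.0555, 0.1449]
0.07 -0.0157 [414.35  84.61]
0.07 -0.012 [420.41  84.63]
0.07 0 [440.04  84.7 ]
0.07 0.012 [459.66  84.76]
0.07 0.0157 [465.71  84.78]
0.075 -0.0157 [417.46  84.13]
0.075 -0.012 [423.66  84.15]
0.075 0 [443.76  84.21]
0.075 0.012 [463.86  84.28]
0.075 0.0157 [470.05  84.3 ]
0.08 -0.0157 [420.72  83.62]
0.08 -0.012 [427.07  83.64]
0.08 0 [447.67  83.71]
0.08 0.012 [468.26  83.78]
0.08 0.0157 [474.6  83.8]
w8.npz 410 [142, 142, 142, 141, 130, 102, 65, 53, 62, 64, 57, 44, 37, 40, 61, 100, 136, 161, 173, 178, 181, 183, 185, 186, 186, 186, 185, 184, 181, 181, 181, 181, 179, 177, 175, 176, 177, 179, 180, 181, 180, 181, 180, 180, 180, 178, 177, 178, 180, 181, 180, 179, 177, 170, 149, 124, 123, 131, 135, 135, 136, 136, 136, 136, 136, 136, 135, 134, 134, 133]
w8.npz 410 [143, 143, 142, 133, 106, 67, 48, 57, 64, 61, 51, 41, 38, 49, 82, 124, 158, 177, 184, 183, 181, 181, 182, 185, 186, 187, 188, 188, 186, 185, 183, 182, 182, 182, 180, 179, 177, 178, 179, 181, 182, 183, 182, 181, 181, 182, 181, 180, 180, 181, 183, 183, 178, 162, 133, 120, 127, 133, 135, 135, 135, 135, 135, 134, 134, 134, 133, 134, 133, 133]
w8.npz 410 [145, 145, 142, 130, 103, 68, 55, 62, 62, 53, 41, 36, 40, 63, 104, 143, 171, 187, 190, 189, 187, 184, 182, 181, 183, 185, 187, 188, 189, 189, 188, 185, 184, 182, 183, 182, 181, 179, 177, 177, 179, 181, 183, 183, 182, 182, 182, 181, 181, 180, 180, 180, 173, 151, 126, 125, 132, 134, 134, 135, 135, 135, 134, 134, 134, 134, 133, 133, 133, 133]
w8.npz 410 [146, 146, 140, 118, 77, 50, 56, 64, 62, 52, 42, 38, 47, 80, 123, 157, 177, 185, 186, 187, 186, 185, 183, 180, 177, 177, 179, 181, 183, 184, 184, 184, 183, 182, 179, 179, 179, 179, 177, 175, 174, 174, 176, 178, 179, 179, 179, 178, 179, 178, 177, 171, 152, 127, 124, 131, 133, 134, 134, 134, 133, 133, 133, 133, 133, 133, 133, 134, 133, 132]
```

The lit opposite view puts the tab at about 5.2 mm (±0.7), just up. It matches the 6.5 N mark, so there's a thin margin. I'll go back and add about 10° (≈ +2.6 mm of tab, well short of 13.5).

```bash
python3 -m creep '[[[-0.015,0.014,0,0,0,0],[-0.04,0.038,0,0,0,0],[-0.065,0.062,0,0,0,0],[-0.08,0.076,0,0,0,0],[-0.0845,0.081,0,0,0,0]]]' | grep -E 'pos'
python3 -m creep '[[[0,0,0,0,0,0],[0,0,0,0,0,0]]]' | grep -E 'pos'
python3 - <<'E'
from rig import *; from h import *
s=sense();print(delta(s,(.5297,-.1076),.093))
c=camera("wrist");np.savez('w9.npz',**c,p=s['ee_pos'],Rt=s['tcp_rot'])
k=wcam(c,s['ee_pos'],s['tcp_rot'])
q=k['R']@np.array([.5297,-.1076,.126])+k['t'];u,v=k['fx']*q[0]/q[2]+k['cx'],k['fy']*q[1]/q[2]+k['cy'];print(u,v)
g=c['color'].mean(2);m=(g<25).astype(np.uint8);m[:int(v)-60]=0;m[int(v)+40:]=0;m[:,:int(u)-60]=0;m[:,int(u)+60:]=0
n,l,S,C=cv2.connectedComponentsWithStats(m)
for i in range(1,n):
    if S[i,4]>80:print(S[i],C[i])
E
```

```text
ee_pos: [0.5316, -0.1076, 0.1436]
ee_pos: [0.5288, -0.1062, 0.1431]
[-0.0016  0.0004  0.0501 -0.0007 -0.0007  0.0056]
287.38771569486664 262.72922478194135
[ 246  202  101   19 1300] [295.35923077 211.32      ]
[ 267  226   37   52 1500] [285.07133333 251.92133333]
```

Knob's top is within ~2 px of prediction. Descend, grip, and turn.

```bash
python3 -m creep '[[[-0.001,0,0.015,0,0,0],[-0.001,0,0.03,0,0,0],[-0.001,0,0.045,0,0,0],[-0.001,0,0.05,0,0,0],[-0.001,0,0.05,0,0,0]]]' | grep pos
python3 -m creep '[[[0,0,0,0,0,0],[0,0,0,0,0,0],[0,0,0,0,0,0],[0,0,0,0,0,0],[0,0,0,0,0,0]]]' 1 | grep width
python3 -m creep '[[[0,0,0,0,0,0],[0,0,0,0,0,0],[0,0,0,0,0,0]]]' | grep width
python3 q.py
python3 - <<'E'
from t import table
table(107,97,2)
E
```

```text
ee_pos: [0.5282, -0.1073, 0.0912]
grip_width: 0.214
grip_width: 0.215
t 19.60 drag 3.98 rad 2.22 fz 5.6 ang 107.8 r 42.2
107 [[[0.0004,0.0013,0,0,0,0],[0.0007,0.0027,0,0,0,0],[0.0010,0.0041,0,0,0,0],[0.0013,0.0054,0,0,0,0],[0.0014,0.0068,0,0,0,0]]]
```

```bash
python3 -m creep '[[[0.0004,0.0013,0,0,0,0],[0.0007,0.0027,0,0,0,0],[0.001,0.0041,0,0,0,0],[0.0013,0.0054,0,0,0,0],[0.0014,0.0068,0,0,0,0]]]' | grep width
python3 q.py
```

```text
grip_width: 0.214
t 20.10 drag 19.00 rad 4.95 fz 13.2 ang 103.6 r 42.1
```

```bash
python3 -m creep '[[[0.0002,0.0014,0,0,0,0],[0.0003,0.0028,0,0,0,0],[0.0004,0.0042,0,0,0,0]]]' | grep width
python3 q.py
```

```text
grip_width: 0.211
t 20.40 drag 18.57 rad 2.96 fz 13.9 ang 98.0 r 42.0
```

Turned 9.5° further. Release, rise and re-measure from the same view as before.

```bash
python3 -m creep '[[[0,0,0,0,0,0],[0,0,0,0,0,0],[0,0,0,0,0,0],[0,0,0,0,0,0],[0,0,0,0,0,0]]]' -1 | grep -E 'width'
python3 -m creep '[[[0,0,-0.01,0,0,0],[0,0,-0.025,0,0,0],[0,0,-0.04,0,0,0],[0,0,-0.052,0,0,0],[0,0,-0.052,0,0,0]]]' | grep -E 'pos|force'
python3 - <<'E'
from rig import *; from h import *
print(delta(sense(),(.4249,-.0555),.1449))
E
```

```text
grip_width: 0.998
ee_pos: [0.5411, -0.103, 0.149]
contact_force: [0.5, 0.5, -0.3]
grasp_force: 0.0
[ 0.0841 -0.0932  0.0033  0.0047  0.0037  0.005 ]
```

```bash
python3 -m creep '[[[0.015,-0.016,0,0,0,0],[0.04,-0.043,0,0,0,0],[0.065,-0.07,0,0,0,0],[0.08,-0.087,0,0,0,0],[0.084,-0.092,0.001,0,0,0]]]' | grep -E 'pos'
python3 -m creep '[[[0,0,0,0,0,0],[0,0,0,0,0,0]]]' | grep -E 'pos'
python3 - <<'E'
from rig import *; from m import *
s=sense();c=camera("wrist");np.savez('w10.npz',**c,p=s['ee_pos'],Rt=s['tcp_rot'])
k=wcam(c,s['ee_pos'],s['tcp_rot'])
for z in(.07,.075,.08):
    a=[]
    for sx in(-.0157,-.012,.012):
        q=k['R']@(np.array([.4832,.0603,z])+sx*np.array([np.cos(YAW),np.sin(YAW),0]))+k['t'];a+=[k['fx']*q[0]/q[2]+k['cx'],k['fy']*q[1]/q[2]+k['cy']]
    print(z,np.round(a,1))
u,v=int(a[2])+18,int(a[3])+2
for dv in(0,4):prof('w10.npz',u-35,u+45,v+dv-1,v+dv+2)
E
```

```text
ee_pos: [0.4225, -0.0538, 0.1438]
ee_pos: [0.4249, -0.0549, 0.1446]
0.07 [414.5  86.1 420.6  86.1 459.9  86.3]
0.075 [417.6  85.6 423.8  85.6 464.1  85.8]
0.08 [420.9  85.1 427.2  85.1 468.5  85.3]
w10.npz 410 [144, 144, 143, 136, 114, 75, 54, 56, 58, 50, 41, 37, 36, 36, 43, 69, 110, 148, 173, 186, 190, 188, 186, 183, 181, 182, 183, 186, 187, 188, 189, 188, 187, 185, 183, 182, 182, 182, 180, 178, 177, 177, 179, 181, 183, 183, 182, 182, 181, 181, 181, 180, 180, 181, 178, 166, 148, 137, 135, 134, 135, 135, 135, 134, 135, 134, 134, 133, 133, 133, 133, 132, 132, 131, 131, 131, 131, 130, 130, 129]
w10.npz 410 [146, 145, 143, 128, 91, 56, 52, 58, 56, 47, 38, 37, 36, 38, 54, 89, 130, 161, 179, 186, 187, 187, 187, 185, 183, 180, 179, 179, 181, 183, 185, 186, 187, 186, 185, 183, 181, 181, 181, 181, 179, 177, 175, 177, 178, 180, 181, 181, 181, 180, 180, 179, 180, 176, 167, 152, 140, 135, 134, 135, 134, 134, 134, 134, 133, 133, 133, 133, 133, 133, 132, 132, 131, 131, 131, 130, 130, 130, 130, 130]
```

The tab is now about 8 mm up: it rose 2.5 mm over the 9.5°, as the law predicts, and sits between 5 and 13.5 mm. The gripper is clear of everything, so I'm handing in.

```bash
python3 -c "
from rig import *
s=sense();print(s['time'],s['contact_force'],s['ee_pos']);print(job_done())"
```

```text
22.15 [-0.62880974  0.24255534  0.70325034] [ 0.42504317 -0.05493967  0.14463762]
the job is handed in; nothing more can be done
None
```

The honey jar is clamped upright in the vice, the tab measures about 8 mm up (clear of the 13.5 mm limit), and I let go and handed the job in at 22 s; no verdict came back.

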